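# Clear the drying panels and fish out the long rule

### The arm

A 6-joint arm with a two-finger parallel gripper is mounted at the origin on the work surface. World frame = base frame: x ahead of the robot, y to its left, z up, the work surface at z = 0. Lengths are in m, angles in rad, forces in N, time in s.
With the tool pointing down it reaches from about 0.35 to 0.775 m from the base axis. Payload 7.3 kg.
Tool frame: the origin (TCP) lies at the very end of the fingers, on their centre line; the grasp point (between the pads) lies 19 mm behind it (robot.tcp_to_grasp is the z of the grasp point in the tool frame, in m); z points along the fingers, y is the line along which they close (so a half turn about z gives the same grasp; the last joint's range is limited). The gripper opens to 92 mm and grips with 3 to 60 N. Pads are 19 mm wide; open, the fingers measure 130 mm over their backs; the gripper's body (75 mm by 190 mm) begins 47 mm behind the grasp point.
Start: joints at [1.094, 0.342, 1.524, -0, 1.275, -0.146], TCP at [0.171, 0.497, 0.191] pointing down, gripper open.
Joint ranges: [-2.53, 2.53], [-0.77, 2.02], [0.04, 2.7], [-1, 4.14], [0.28, 2.66], [-3.11, 3.11]. Speed limits (rad/s): [2.57, 2.57, 3.14, 3.14, 3.14, 3.14].

### API

Orientations are given as [roll, pitch, yaw] about the fixed x, y, z axes, in that order (R = Rz(yaw) Ry(pitch) Rx(roll)).
In Python, from cell import monitor, read_camera, get_calibration, job, robot gives the robot as it stands. The module is installed in compiled form; this text tells all that it offers.
- The arm moves only by the tool send_rows, never from a script. Its argument "targets" is a list of rows, each an object with "translation": the shift along the tool's x, y, z in cm, a list of three; "spin": the turn about the tool's z in degrees; "jaw": the opening, from 0 (shut) to 1 (fully open). A call has exactly 5 rows; each row is the pose to reach, as a shift and turn from the pose commanded when the call began, along the tool's axes at that moment; what a row does not reach only later rows make up. A row lasts 1/10 s, in which the tool goes at most 50 mm and 8.59 degrees, less where a joint would pass 70% of its speed; a pose out of reach is approached as far as the arm can. A call with a gripper value outside its range is refused whole. The fingers move at their own pace and stop on an object; "force" is the grip in N (left out, the last holds). Time passes only in rows, so rows that repeat a pose let the fingers close, or fill a call up. It gives the time, the measured TCP pose, the force, the opening and the grip force at its end, in the units of the state.
- monitor.observe(): the state, without advancing time (a new reading comes with each control period).
- read_camera(name): name is "scene" or "top" or "wrist"; returns (picture, depth): 384x512x3 uint8, red, green, blue; 384x512 float32, m along the optical axis (not along the pixel's ray), 0 where there is no reading.
- get_calibration(name): a dict with "intrinsics" (3x3 intrinsics, pixels), "D" ([k1, k2, p1, p2, k3] as OpenCV has them; the pictures are not rectified), "origin" and "orientation" of the camera in the world; the wrist camera has in their place "hand_eye" (4x4, takes a point from camera to tool coordinates, whose origin is the TCP and whose axes are the flange's). Camera axes: x right, y up, looking along -z (the intrinsics and any distortion apply to the point x, -y, -z); pixel columns grow to the right and rows downward; lengths in m; the calibration is good to about 2 mm. A picture is of the moment at which its call begins: read the wrist's pose just before it. get_calibration takes no time and is no camera call.
- job.hand_in(): hands the job in; it is judged then, once.
The state is a dict: "time": time; "qpos": joint angles; "qvel": joint speeds; "joint_efforts": joint torques, N m; "tool_pos": TCP position; "tool_rot": TCP orientation; "contact_force": force on the tool from outside, world axes, zero at the start; "torque": the same for the moment, N m; "opening": finger opening in m; "grip_force": force on a finger pad.
Only numpy, scipy, OpenCV 4.12 (cv2) and the standard library are available. Lean on these libraries where they do the work, as an engineer would, in place of code of your own. Each camera call takes 0.05 s, during which the arm holds its last target. There are 200 camera calls.

### The job

Two finished painting panels lie across the gap in the wire rack: stack the blue and the red one, in either order, squarely on the green panel on the table and let go of them. Then tilt the long wooden rule, bring it up through the cleared gap in the rack's deck, and finish still gripping it, held still in the air with its whole length well above the rack (a good 5 cm above the deck) and touching nothing but the gripper. Leave the paints, tape, pastels, brushes and tub where they are.

Things in the scene. Friction and masses are not known exactly. Their poses are not given: they have to be found in the camera images.
- rack: low chrome wire rack, fixed, 400 mm long (its y) by 160 mm (x) between post centres, posts 104 mm high; origin on the table under its middle, z up. Deck wires 8 mm thick, top 99 and underside 91 mm high, between long rails at x = -80 and +80 mm. Deck covers y -200 to -75 mm and a short lip y +158 to +200 mm; open between. Thin guard wires 45 mm high run round all four sides.
- gap (a point): centre of the open gap in the deck, at the deck's top, 99 mm above the table, at y = +41.5 mm of the rack; axes as the rack's; the gap is 225 mm clear along y and 152 mm clear along x
- floor (a point): centre of the rack's black bottom board, on its top, 8 mm above the table; axes as the rack's. Two grey bearers lie across it at y = -120 and +115 mm (12 mm wide, 130 mm long, tops 30 mm above the table); the rule rests on them
- rule: light wooden drawing rule, black ticks, 320 mm long (its y), 30 mm wide (x), 12 mm thick, about 0.08 kg; origin at the centre of its underside. Starts loose on the rack's bearers, underside 30 mm above the table, along the rack's y, its -y end well under the deck, its +y end just short of the lip. Longer than the gap even corner to corner: it comes out only tilted, +y end first.
- rule_left (a point): middle of the rule's +y end face, 160 mm from its centre
- rule_right (a point): middle of the rule's -y end face, 160 mm from its centre (starts under the deck)
- base_panel: wooden painting panel with a green face, 200 mm (its x axis) by 60 mm (y) by 14 mm thick, about 0.1 kg, loose, flat on the table apart from the rack; origin at the centre of its underside
- blue_panel: the same panel (200 x 60 x 14 mm, x along its length, origin at the centre of its underside) with a blue face; starts lying across the rack's gap on the two long rails, underside 99 mm above the table
- red_panel: the same panel with a red face, also across the gap, beside the blue one with about 38 mm between them (either may be the one nearer the lip)
- yellow_bottle: yellow paint bottle, 60 mm diameter, 170 mm tall; bystander, loose; origin at the centre of its underside
- blue_bottle: blue paint bottle, 54 mm diameter, 160 mm tall; bystander, loose; origin at the centre of its underside
- tape: black roll of tape lying flat, 90 mm diameter, 45 mm tall; bystander, loose; origin at the centre of its underside
- pastel_tray: white open tray of coloured pastels, 130 (x) x 120 (y) x 30 mm; bystander, loose; origin at the centre of its underside
- brush_pot: red pot of brushes, 76 mm diameter, about 185 mm tall with brushes; bystander, loose; origin at the centre of its underside
- tub: white plastic tub, 100 mm diameter, 90 mm tall; bystander, loose; origin at the centre of its underside
Things that resemble listed ones, but are neither listed nor needed, are in the scene too. What is shaped like the blue_panel but purple, white or yellow is not meant.

How it is judged:
By the outcome, as a careful person would: the job done as asked, in the order asked, and still so for the second after the job is handed in, while the arm keeps its last pose, push and grip.
It also fails if it takes over 72 s, if anything falls off the work surface, if the arm or the gripper's body presses on something with over 40 N, if the wrist force passes 120 N, or if a joint passes its speed limit or range.

## Working session

There is one attempt and no reset: what is moved stays moved. The work goes in short steps, Python scripts to look and compute and a tool call to move; the robot and the scene stay as the last step left them, time stands still between calls to the robot, and variables do not carry over. Pictures are saved under pics/ and viewed, at most 10 in all, crops included, and the job is handed in when it is done.

Besides the shell and the picture viewer there is one more tool, called after "Request:" as name([rows], argument=value, ...), one row to a line, values as JSON. send_rows: Moves the arm, as the interface text tells. Its arguments: {"type":"object","properties":{"targets":{"type":"array"},"force":{"type":"number"}},"required":["targets"]}

```bash
mkdir -p pics; cat > h.py <<'E'
import numpy as np, cv2
from scipy.spatial.transform import Rotation as R
from cell import monitor, read_camera, get_calibration, job, robot
def cloud(name):
    s=monitor.observe(); im,d=read_camera(name); c=get_calibration(name)
    K=np.array(c["intrinsics"]);D=np.array(c["D"],float)
    v,u=np.mgrid[0:384,0:512]
    p=cv2.undistortPoints(np.stack([u,v],-1).reshape(-1,1,2).astype(float),K,D).reshape(384,512,2)
    P=np.stack([p[...,0]*d,-p[...,1]*d,-d],-1)
    if "hand_eye" in c:
        T=np.array(c["hand_eye"]);P=P@T[:3,:3].T+T[:3,3]
        Rt=rot(s["tool_rot"]);P=P@Rt.T+np.array(s["tool_pos"])
    else:
        P=P@rot(c["orientation"]).T+np.array(c["origin"])
    P[d==0]=np.nan
    return im,d,P
def rot(o):
    o=np.array(o,float)
    if o.shape==(3,3): return o
    return R.from_euler("xyz",o).as_matrix() if o.size==3 else R.from_quat(o).as_matrix()
def save(n,im): cv2.imwrite("pics/"+n,cv2.cvtColor(np.ascontiguousarray(im),cv2.COLOR_RGB2BGR))
E
python3 - <<'E'
from h import *
for n in("top","scene"):
    im,d,P=cloud(n); np.savez(n,im=im,P=P); save(n+".png",im)
    c=get_calibration(n);print(n,c["origin"],c["orientation"])
print(monitor.observe()); print(get_calibration("wrist")["hand_eye"]); print([x for x in dir(robot) if x[0]!='_'],robot.tcp_to_grasp)
E
```

```text
top [0.24095253 0.02638946 1.26352367] [ 2.23212853e-01  1.04010161e-03 -1.54094464e+00]
scene [ 1.14864856 -0.7977487   1.1811066 ] [ 0.77307966 -0.00896065  0.68661853]
{'time': 0.1, 'qpos': array([ 1.09401603e+00,  3.42644299e-01,  1.52489282e+00,  3.00459832e-05,
        1.27544052e+00, -1.46015635e-01]), 'qvel': array([ 1.01481961e-03, -1.26788419e-03, -2.01590024e-03,  8.37325619e-05,
       -1.57290048e-03,  8.52027697e-04]), 'joint_efforts': array([ 1.06136962e-03, -4.32003629e+01, -2.44694334e+01,  7.18635810e-02,
        5.25584165e-02, -4.30656598e-05]), 'tool_pos': array([0.17028929, 0.49618198, 0.19082906]), 'tool_rot': array([-3.14022659e+00, -2.29938114e-04,  2.81081907e+00]), 'contact_force': array([-0.20446142,  0.19894129,  0.56357553]), 'torque': array([ 0.02348823, -0.00306263,  0.00563961]), 'grip_force': 0.0, 'opening': 0.09201246713891985}
[[-6.73874481e-04  9.58551667e-01  2.84917967e-01  7.82102611e-02]
 [ 9.99999545e-01  8.38423884e-04 -4.55564240e-04 -2.60265476e-04]
 [-6.75563890e-04  2.84917530e-01 -9.58551795e-01 -1.94186866e-01]
 [ 0.00000000e+00  0.00000000e+00  0.00000000e+00  1.00000000e+00]]
['IKError', 'tcp_to_grasp'] -0.0188
```

View pics/top.png

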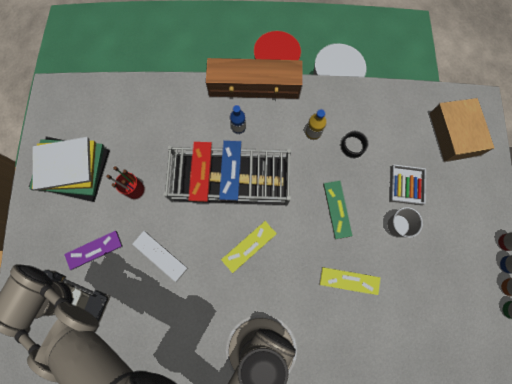

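View pics/scene.png

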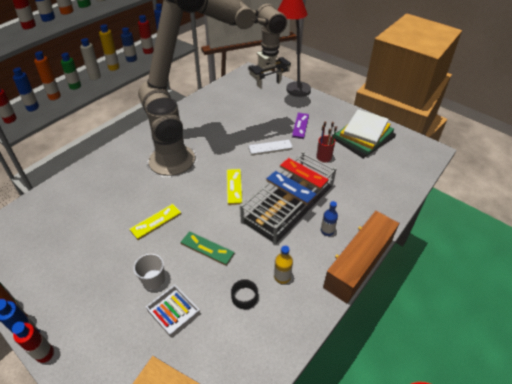

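Pixels in top view: red panel (200,172) and blue panel (231,170) across the rack gap, with the lip on the image left (+y). The green base is at (338,209). Lookalikes: purple (93,250), white (160,256), yellow (249,246) and (350,281), blue bottle (238,118), red pot (127,183). I choose the blue and red on the rack and the lone green panel. Now I'll measure them and check with a close crop.

```bash
cat > m.py <<'E'
from h import *
def rect(P,m,z=None):
    Q=P[m]; Q=Q[np.isfinite(Q).all(1)]
    zm=np.median(Q[:,2]); Q=Q[abs(Q[:,2]-zm)<.008]
    c,(w,h),a=cv2.minAreaRect((Q[:,:2]*1000).astype(np.float32))
    if w<h: a+=90; w,h=h,w
    a=(a+90)%180-90
    return np.round([c[0],c[1],a,w,h,zm*1000],1),len(Q)
def panels(im,P,hsvs):
    hsv=cv2.cvtColor(im,cv2.COLOR_RGB2HSV); out={}
    for n,(lo,hi,box) in hsvs.items():
        m=cv2.inRange(hsv,np.array(lo),np.array(hi))
        if n=="red": m|=cv2.inRange(hsv,np.array((172,)+tuple(lo[1:])),np.array((180,255,255)))
        b=np.zeros_like(m); x0,x1,y0,y1=box; b[y0:y1,x0:x1]=255
        m=cv2.morphologyEx(m&b,cv2.MORPH_CLOSE,np.ones((7,7)))
        nn,l,s,_=cv2.connectedComponentsWithStats(m)
        k=1+s[1:,4].argmax(); out[n]=rect(P,l==k)
    return out
E
python3 - <<'E'
from m import *
d=np.load("top.npz");im,P=d["im"],d["P"]
C=dict(red=((0,120,60),(8,255,255),(185,216,135,210)),blue=((100,120,50),(125,255,255),(216,245,135,210)),green=((40,80,30),(85,255,255),(315,365,170,250)))
print(panels(im,P,C))
hsv=cv2.cvtColor(im,cv2.COLOR_RGB2HSV)
# rule: light wood pixels inside the rack
b=np.zeros(hsv.shape[:2],bool); b[165:195,170:290]=1
m=b&(P[...,2]<.06)&(P[...,2]>.025)&(hsv[...,1]>70)&(hsv[...,2]>100)&(hsv[...,0]<35)
Q=P[m];print("rule px",m.sum(),np.percentile(Q,[2,50,98],axis=0).round(4)); print(rect(P,m))
# rack top points
b[:]=0;b[140:210,160:297]=1
m=b&(P[...,2]>.09)&(P[...,2]<.108)&(hsv[...,1]<60)
Q=P[m];print("rack",m.sum(),cv2.minAreaRect((Q[:,:2]*1000).astype(np.float32)),np.median(Q[:,2]))
save("crop.png",cv2.resize(im[125:260,150:380],None,fx=3.4,fy=3.4,interpolation=cv2.INTER_CUBIC))
E
```

```text
{'red': (array([571.7, 217.5,  -0.6, 200.6,  61.9, 112. ]), 1106), 'blue': (array([579. , 118.5,  -0.9, 199.8,  60.5, 112. ]), 1072), 'green': (array([ 476.8, -252.4,   11.3,  196.6,   58.5,   13.2]), 923)}
rule px 354 [[ 0.5499 -0.0464  0.0363]
 [ 0.5667  0.0435  0.0409]
 [ 0.5851  0.1918  0.0459]]
(array([567.9, 102.6,  87.9, 319.4,  30.8,  40.9]), 353)
rack 1235 ((565.1552124023438, 126.70330810546875), (411.9350891113281, 187.02572631835938), 89.9271469116211) 0.0969990038499946
```

View pics/crop.png

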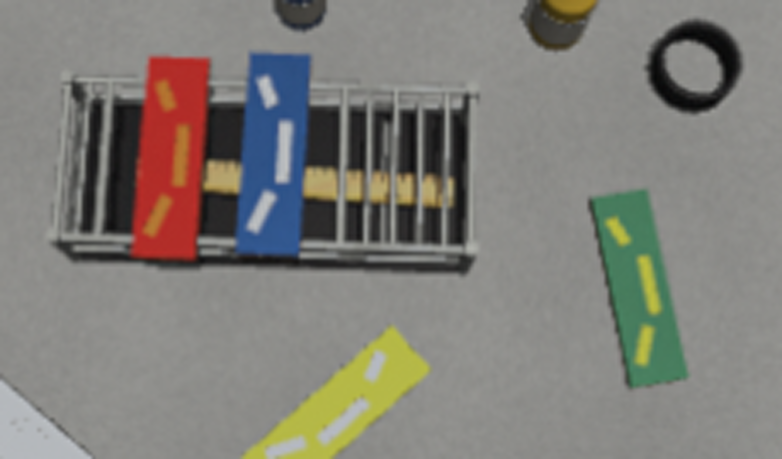

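The crop confirms it: solid red at (172,158) and blue at (275,155) lie across the gap, the tan rule is below them, and green is alone at (640,288). Next: a wrist look from above the gap.

```bash
cat >> h.py <<'E'
def plan(p,yaw=None):
    s=monitor.observe();M=rot(s["tool_rot"]);t=M.T@(np.array(p)-s["tool_pos"])*100
    y0=np.degrees(s["tool_rot"][2]); sp=0 if yaw is None else -(((yaw-y0)+180)%360-180)
    print("t",s["time"],"pos",s["tool_pos"].round(4),"yaw",round(y0,2),"-> translation",t.round(2),"spin",round(sp,2)); return t,sp
E
python3 -c "
from h import *
plan([.55,.165,.28],180)"
```

```text
t 0.1 pos [0.1703 0.4962 0.1908] yaw 161.05 -> translation [-46.67 -19.    -8.9 ] spin -18.95
```

Request:
send_rows([
  {"translation": [0, 0, -5], "spin": 0, "jaw": 0.8},
  {"translation": [-4, -2, -9], "spin": -5, "jaw": 0.8},
  {"translation": [-8, -3.5, -9], "spin": -10, "jaw": 0.8},
  {"translation": [-12, -5, -9], "spin": -15, "jaw": 0.8},
  {"translation": [-16, -6.6, -9], "spin": -19, "jaw": 0.8},
])

```text
time: 0.6
tool_pos: [0.3014, 0.3809, 0.2816]
tool_rot: [3.141, 0.0, -3.137]
contact_force: [0.7, 0.4, -0.2]
opening: 0.0737
grip_force: 0.0
```

```bash
python3 -c "
from h import *
plan([.55,.165,.28],180)"
```

```text
t 0.6 pos [0.3014 0.3809 0.2816] yaw -179.74 -> translation [-24.76 -21.71   0.17] spin 0.26
```

Request:
send_rows([
  {"translation": [-3.8, -3.2, 0], "spin": 0, "jaw": 0.8},
  {"translation": [-7.5, -6.5, 0], "spin": 0, "jaw": 0.8},
  {"translation": [-11.2, -9.8, 0], "spin": 0, "jaw": 0.8},
  {"translation": [-15, -13, 0], "spin": 0, "jaw": 0.8},
  {"translation": [-18.5, -16.2, 0], "spin": 0, "jaw": 0.8},
])

```text
time: 1.1
tool_pos: [0.4868, 0.2186, 0.2811]
tool_rot: [-3.142, -0.001, -3.141]
contact_force: [0.6, 0.7, 0.4]
opening: 0.0736
grip_force: 0.0
```

Request:
send_rows([
  {"translation": [-3, -2.7, 0], "spin": 0, "jaw": 0.8},
  {"translation": [-5.5, -5, 0], "spin": 0, "jaw": 0.8},
  {"translation": [-5.5, -5, 0], "spin": 0, "jaw": 0.8},
  {"translation": [-5.5, -5, 0], "spin": 0, "jaw": 0.8},
  {"translation": [-5.5, -5, 0], "spin": 0, "jaw": 0.8},
])

```text
time: 1.6
tool_pos: [0.5398, 0.1711, 0.2813]
tool_rot: [3.141, -0.001, -3.14]
contact_force: [-0.8, -0.1, -0.7]
opening: 0.0736
grip_force: 0.0
```

```bash
python3 -c "
from h import *
im,d,P=cloud('wrist');np.savez('w1',im=im,P=P);save('w1.png',im)
plan([.572,.2175,.2],180)"
```

```text
t 1.65 pos [0.5397 0.1713 0.2815] yaw -179.87 -> translation [-3.24  4.61  8.15] spin 0.13
```

View pics/w1.png

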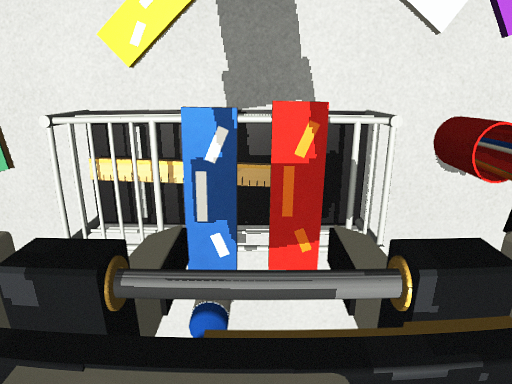

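The wrist view shows blue (210,185), red (298,185), rule (170,172)-(255,178), and the deck bars on the left. I'll measure from this cloud.

```bash
cat > fit.py <<'E'
from h import *
def panel(im,P,lo,hi,box,z,red=False,L=.2):
    "centre line fit: world-x binned mid of y; near end from x min"
    hsv=cv2.cvtColor(im,cv2.COLOR_RGB2HSV);m=cv2.inRange(hsv,np.array(lo),np.array(hi))
    if red:m|=cv2.inRange(hsv,np.array((172,)+tuple(lo[1:])),np.array((180,255,255)))
    b=np.zeros_like(m);x0,x1,y0,y1=box;b[y0:y1,x0:x1]=255
    m=cv2.morphologyEx(m&b,cv2.MORPH_CLOSE,np.ones((15,15)))>0
    Q=P[m];Q=Q[abs(Q[:,2]-z)<.006]
    X,Y=[],[]
    for x in np.arange(Q[:,0].min()+.008,Q[:,0].max()-.01,.004):
        q=Q[abs(Q[:,0]-x)<.003,1]
        if len(q)>5:X.append(x);Y.append([q.min(),q.max()])
    X=np.array(X);Y=np.array(Y);w=Y[:,1]-Y[:,0];k=abs(w-np.median(w))<.003
    f=np.polyfit(X[k],Y[k].mean(1),1)
    xs=Q[:,0];e0=np.percentile(xs,.3)
    xc=e0+L/2*np.cos(np.arctan(f[0]));
    return dict(xc=round(xc,4),yc=round(np.polyval(f,xc),4),ang=round(np.degrees(np.arctan(f[0])),2),w=round(np.median(w),4),xmin=round(e0,4),xmax=round(np.percentile(xs,99.7),4),z=round(np.median(Q[:,2]),4))
E
python3 - <<'E'
from fit import *
d=np.load("w1.npz");im,P=d["im"],d["P"]
print(panel(im,P,(0,120,40),(8,255,255),(262,335,90,272),.113,True))
print(panel(im,P,(100,120,40),(130,255,255),(170,245,95,272),.113))
d=np.load("top.npz");it,Pt=d["im"],d["P"]
print(panel(it,Pt,(0,120,60),(8,255,255),(185,216,135,210),.113,True))
print(panel(it,Pt,(100,120,50),(125,255,255),(216,245,135,210),.113))
print(panel(it,Pt,(40,80,30),(85,255,255),(315,365,170,250),.014))
h=cv2.cvtColor(im,cv2.COLOR_RGB2HSV)
b=np.zeros(h.shape[:2],bool);b[140:200,75:275]=1
m=b&(abs(P[...,2]-.042)<.008)&(h[...,1]>60)&(h[...,0]<35);Q=P[m]
X=[];Y=[]
for y in np.arange(Q[:,1].min()+.01,Q[:,1].max()-.01,.005):
    q=Q[abs(Q[:,1]-y)<.003,0]
    if len(q)>20 and .025<np.ptp(q)<.036:X.append(y);Y.append((q.max()+q.min())/2)
f=np.polyfit(X,Y,1);print("rule x=f(y)",f,len(X),"y range",Q[:,1].min(),Q[:,1].max(),np.median(Q[:,2]))
# rails / rack
r=(h[...,1]<60)&(abs(P[...,2]-.097)<.006);r[235:]=0;Q=P[r];print("rack",np.percentile(Q,[1,50,99],axis=0).round(4))
x0=Q[:,0].min();N=Q[Q[:,0]<x0+.015];g=np.polyfit(N[:,1],N[:,0],1);print("near rail x=",g, "y",N[:,1].min(),N[:,1].max())
E
```

```text
{'xc': np.float64(0.5731), 'yc': np.float64(0.2157), 'ang': np.float64(-0.73), 'w': np.float64(0.0596), 'xmin': np.float64(0.4731), 'xmax': np.float64(0.6716), 'z': np.float64(0.1138)}
{'xc': np.float64(0.5788), 'yc': np.float64(0.1175), 'ang': np.float64(-0.74), 'w': np.float64(0.0592), 'xmin': np.float64(0.4788), 'xmax': np.float64(0.6713), 'z': np.float64(0.1136)}
{'xc': np.float64(0.5716), 'yc': np.float64(0.2171), 'ang': np.float64(-0.85), 'w': np.float64(0.0584), 'xmin': np.float64(0.4717), 'xmax': np.float64(0.6709), 'z': np.float64(0.1122)}
{'xc': np.float64(0.5797), 'yc': np.float64(0.1181), 'ang': np.float64(-1.23), 'w': np.float64(0.0563), 'xmin': np.float64(0.4797), 'xmax': np.float64(0.6777), 'z': np.float64(0.1121)}
{'xc': np.float64(0.4773), 'yc': np.float64(-0.2518), 'ang': np.float64(11.45), 'w': np.float64(0.0565), 'xmin': np.float64(0.3793), 'xmax': np.float64(0.5746), 'z': np.float64(0.0133)}
rule x=f(y) [0.04121914 0.56389181] 28 y range -0.05881216839273645 0.1882255542329118 0.042500062774860875
rack [[ 0.4877 -0.0754  0.0944]
 [ 0.54    0.0494  0.0984]
 [ 0.6311  0.3284  0.1012]]
near rail x= [0.0027083  0.49050809] y -0.07205799081863151 0.32551448028827923
```

Request:
send_rows([
  {"translation": [-2, 2.5, 2], "spin": 0.5, "jaw": 0.8},
  {"translation": [-3.3, 4.5, 6], "spin": 0.8, "jaw": 0.8},
  {"translation": [-3.3, 4.5, 10], "spin": 0.8, "jaw": 0.8},
  {"translation": [-3.3, 4.5, 13], "spin": 0.8, "jaw": 0.8},
  {"translation": [-3.3, 4.5, 13], "spin": 0.8, "jaw": 0.8},
])

```text
time: 2.15
tool_pos: [0.57, 0.216, 0.1472]
tool_rot: [-3.14, -0.009, 3.13]
contact_force: [0.3, -0.3, 0.5]
opening: 0.0735
grip_force: 0.0
```

```bash
python3 -c "
from h import *
plan([.573,.2162,.101],179.2)"
```

```text
t 2.15 pos [0.57   0.216  0.1472] yaw 179.36 -> translation [-0.34  0.04  4.61] spin 0.16
```

Request:
send_rows([
  {"translation": [0, 0, 2.5], "spin": 0, "jaw": 0.8},
  {"translation": [0, 0, 5], "spin": 0, "jaw": 0.8},
  {"translation": [0, 0, 5], "spin": 0, "jaw": 0.8},
  {"translation": [0, 0, 5], "spin": 0, "jaw": 0.5},
  {"translation": [0, 0, 5], "spin": 0, "jaw": 0.5},
], force=25)

```text
time: 2.65
tool_pos: [0.5748, 0.216, 0.104]
tool_rot: [3.141, 0.004, 3.129]
contact_force: [0.2, 0.4, -0.0]
opening: 0.0617
grip_force: 0.0
```

Request:
send_rows([
  {"translation": [0, 0, 0], "spin": 0, "jaw": 0.5},
  {"translation": [0, 0, 0], "spin": 0, "jaw": 0.5},
  {"translation": [0, 0, 0], "spin": 0, "jaw": 0.5},
  {"translation": [0, 0, -2], "spin": 0, "jaw": 0.5},
  {"translation": [0, 0, -5], "spin": 0, "jaw": 0.5},
])

```text
time: 3.15
tool_pos: [0.5723, 0.215, 0.1502]
tool_rot: [-3.141, -0.004, 3.128]
contact_force: [0.6, -0.1, 0.3]
opening: 0.0455
grip_force: 0.0
```

```bash
python3 -c "
from h import *
plan([.477,-.252,.25],191.4)"
```

```text
t 3.15 pos [0.5723 0.215  0.1502] yaw 179.24 -> translation [  8.95 -46.84  -9.89] spin -12.16
```

```bash
python3 -c "
from h import *
print(monitor.observe())
im,d,P=cloud('wrist');np.savez('w2',im=im,P=P)
a,_=read_camera('top')
save('w2.png',np.hstack([cv2.resize(im,(400,300)),cv2.resize(a[100:265,140:360],(400,300))]))
im,P=np.load('w2.npz')['im'],np.load('w2.npz')['P']
from fit import *
print(panel(im,P,(0,120,40),(8,255,255),(150,400,0,272),.113,True))
"
```

```text
{'time': 3.15, 'qpos': array([ 2.34085927e-01,  5.35548523e-01,  1.32952340e+00,  9.99879252e-05,
        1.28095325e+00, -1.32345896e+00]), 'qvel': array([ 6.13395848e-04, -2.80706805e-01, -4.55128515e-01,  1.31630532e-03,
        6.91716575e-01,  1.12577799e-03]), 'joint_efforts': array([ 1.19564370e-01, -5.09764194e+01, -2.23210198e+01, -1.40260218e-02,
       -8.92386530e-01,  4.14679025e-04]), 'tool_pos': array([0.57227709, 0.21504064, 0.15024603]), 'tool_rot': array([-3.14060024, -0.00432106,  3.12831028]), 'contact_force': array([ 0.59427931, -0.07796427,  0.29484408]), 'torque': array([ 0.03992761, -0.06989905,  0.02164851]), 'grip_force': 0.0, 'opening': 0.04550105328517036}
{'xc': np.float64(0.5727), 'yc': np.float64(0.2155), 'ang': np.float64(-0.81), 'w': np.float64(0.0598), 'xmin': np.float64(0.4727), 'xmax': np.float64(0.6277), 'z': np.float64(0.1138)}
```

View pics/w2.png

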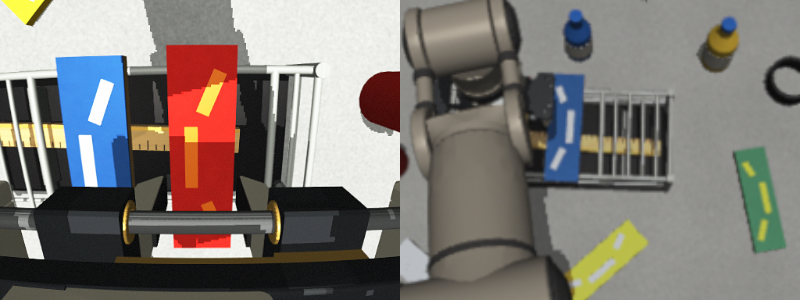

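Red stayed in place (left half, around (200,140)), still square between the fingers. I lifted before the grip had built up, so I'll regrip deeper and check the grip before lifting.

Request:
send_rows([
  {"translation": [0, 0, 0], "spin": 0, "jaw": 0.8},
  {"translation": [0, 0, 0], "spin": 0, "jaw": 0.8},
  {"translation": [0, 0, 0], "spin": 0, "jaw": 0.8},
  {"translation": [0, 0, 0], "spin": 0, "jaw": 0.8},
  {"translation": [0, 0, 1], "spin": 0, "jaw": 0.8},
])

```text
time: 3.75
tool_pos: [0.5742, 0.2156, 0.1419]
tool_rot: [3.141, 0.002, 3.128]
contact_force: [0.2, -0.1, -0.1]
opening: 0.0729
grip_force: 0.0
```

Request:
send_rows([
  {"translation": [0, 0, 2], "spin": 0, "jaw": 0.8},
  {"translation": [0, 0, 4.6], "spin": 0, "jaw": 0.8},
  {"translation": [0, 0, 4.6], "spin": 0, "jaw": 0.8},
  {"translation": [0, 0, 4.6], "spin": 0, "jaw": 0.8},
  {"translation": [0, 0, 4.6], "spin": 0, "jaw": 0.4},
], force=25)

```text
time: 4.25
tool_pos: [0.5743, 0.2156, 0.0966]
tool_rot: [3.141, 0.002, 3.128]
contact_force: [-0.7, -0.3, 0.6]
opening: 0.0691
grip_force: 0.0
```

Request:
send_rows([
  {"translation": [0, 0, 0], "spin": 0, "jaw": 0.4},
  {"translation": [0, 0, 0], "spin": 0, "jaw": 0.4},
  {"translation": [0, 0, 0], "spin": 0, "jaw": 0.4},
  {"translation": [0, 0, 0], "spin": 0, "jaw": 0.4},
  {"translation": [0, 0, 0], "spin": 0, "jaw": 0.4},
])

```text
time: 4.75
tool_pos: [0.5736, 0.2154, 0.0955]
tool_rot: [3.141, 0.0, 3.128]
contact_force: [0.3, -0.4, -0.1]
opening: 0.0371
grip_force: 0.0
```

```bash
python3 -c "
from h import *
im,d,P=cloud('wrist');np.savez('w3',im=im,P=P)
a,_=read_camera('scene')
save('w3.png',np.hstack([cv2.resize(im,(400,300)),cv2.resize(a[130:250,220:380],(400,300))]))
s=monitor.observe();print(s['opening'],s['grip_force'],s['tool_pos'],s['torque'])
from fit import *
print(panel(im,P,(0,120,40),(8,255,255),(150,400,0,272),.113,True))
"
```

```text
0.03675102094360945 0.0 [0.57353907 0.21540087 0.09546592] [ 0.02134013 -0.01405196  0.02671109]
{'xc': np.float64(0.5729), 'yc': np.float64(0.2155), 'ang': np.float64(-0.77), 'w': np.float64(0.0602), 'xmin': np.float64(0.4729), 'xmax': np.float64(0.5974), 'z': np.float64(0.1138)}
```

View pics/w3.png

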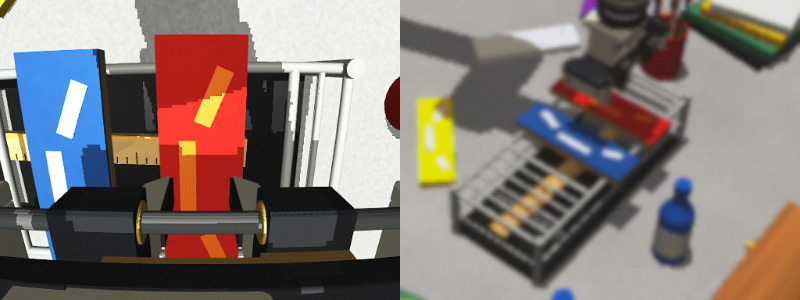

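```bash
python3 -c "
import numpy as np
d=np.load('w3.npz');P=d['P']
for r in (220,228,235,240,250,260): print(r,[tuple((P[r,c]*1000).round(0)) for c in (185,195,200,205,230,255,300,310,318,325)])
from h import *
print(get_calibration('wrist')['intrinsics'])
"
```

```text
220 [(np.float64(608.0), np.float64(149.0), np.float64(9.0)), (np.float64(608.0), np.float64(158.0), np.float64(8.0)), (np.float64(608.0), np.float64(163.0), np.float64(8.0)), (np.float64(566.0), np.float64(186.0), np.float64(114.0)), (np.float64(565.0), np.float64(200.0), np.float64(115.0)), (np.float64(566.0), np.float64(214.0), np.float64(114.0)), (np.float64(567.0), np.float64(240.0), np.float64(113.0)), (np.float64(567.0), np.float64(245.0), np.float64(114.0)), (np.float64(610.0), np.float64(270.0), np.float64(8.0)), (np.float64(609.0), np.float64(276.0), np.float64(9.0))]
228 [(np.float64(616.0), np.float64(148.0), np.float64(8.0)), (np.float64(616.0), np.float64(158.0), np.float64(9.0)), (np.float64(616.0), np.float64(162.0), np.float64(8.0)), (np.float64(561.0), np.float64(189.0), np.float64(136.0)), (np.float64(571.0), np.float64(200.0), np.float64(113.0)), (np.float64(571.0), np.float64(214.0), np.float64(113.0)), (np.float64(562.0), np.float64(237.0), np.float64(137.0)), (np.float64(562.0), np.float64(242.0), np.float64(136.0)), (np.float64(617.0), np.float64(270.0), np.fl
[... 1868 characters left out ...]
0), np.float64(196.0), np.float64(208.0)), (np.float64(561.0), np.float64(190.0), np.float64(168.0)), (np.float64(561.0), np.float64(192.0), np.float64(169.0)), (np.float64(562.0), np.float64(194.0), np.float64(168.0)), (np.float64(592.0), np.float64(199.0), np.float64(113.0)), (np.float64(592.0), np.float64(214.0), np.float64(113.0)), (np.float64(567.0), np.float64(234.0), np.float64(160.0)), (np.float64(562.0), np.float64(237.0), np.float64(168.0)), (np.float64(562.0), np.float64(240.0), np.float64(168.0)), (np.float64(562.0), np.float64(243.0), np.float64(169.0))]
[[333.6020642    0.         257.61421339]
 [  0.         333.6020642  188.59079202]
 [  0.           0.           1.        ]]
```

```bash
python3 -c "
import numpy as np
for f,tp,op in (('w1',(.5397,.1713,.2815),.0736),('w2',(.5723,.215,.1502),.0455),('w3',(.5735,.2154,.0955),.0368)):
    P=np.load(f+'.npz')['P']; L=P-np.array(tp)
    m=(abs(L[...,0]+.009)<.012)&(abs(abs(L[...,1])-op/2-.008)<.014)&(L[...,2]>-.03)&(L[...,2]<.07)
    m&=P[...,2]>.117
    Q=L[m]; print(f,m.sum(),np.percentile(Q[:,2],[0,1,5,20,50]).round(4)); 
    v,u=np.nonzero(m);k=Q[:,2].argsort()[:6];print([(u[i],v[i],Q[i].round(3).tolist()) for i in k])
"
```

```text
w1 2904 [0.0353 0.0366 0.0394 0.0465 0.0563]
[(np.int64(187), np.int64(235), [-0.006, -0.037, 0.035]), (np.int64(187), np.int64(231), [-0.008, -0.037, 0.035]), (np.int64(182), np.int64(226), [-0.011, -0.039, 0.036]), (np.int64(330), np.int64(228), [-0.01, 0.037, 0.036]), (np.int64(188), np.int64(246), [0.0, -0.037, 0.036]), (np.int64(337), np.int64(225), [-0.012, 0.041, 0.036])]
w2 2363 [0.0355 0.0371 0.0399 0.0464 0.0555]
[(np.int64(309), np.int64(225), [-0.011, 0.027, 0.036]), (np.int64(213), np.int64(236), [-0.006, -0.023, 0.036]), (np.int64(205), np.int64(225), [-0.012, -0.027, 0.036]), (np.int64(307), np.int64(228), [-0.01, 0.026, 0.036]), (np.int64(207), np.int64(225), [-0.012, -0.026, 0.036]), (np.int64(208), np.int64(225), [-0.012, -0.025, 0.036])]
w3 2160 [0.0358 0.0373 0.0399 0.0465 0.055 ]
[(np.int64(221), np.int64(228), [-0.01, -0.019, 0.036]), (np.int64(300), np.int64(225), [-0.011, 0.022, 0.036]), (np.int64(294), np.int64(230), [-0.009, 0.019, 0.036]), (np.int64(299), np.int64(225), [-0.011, 0.021, 0.036]), (np.int64(294), np.int64(228), [-0.01, 0.019, 0.036]), (np.int64(295), np.int64(228), [-0.01, 0.019, 0.036])]
```

The fingertips sit a constant 35 mm above the reported TCP in all three clouds, at different heights and openings. The miss with no contact agrees with that. The images also show the gripper body shifted by the same amount. So from here I use real tip = tool_pos z + 0.035, and I'll check it by contact.

Request:
send_rows([
  {"translation": [0, 0, -0.5], "spin": 0, "jaw": 0.8},
  {"translation": [0, 0, -0.5], "spin": 0, "jaw": 0.8},
  {"translation": [0, 0, -0.5], "spin": 0, "jaw": 0.8},
  {"translation": [0, 0, -0.5], "spin": 0, "jaw": 0.8},
  {"translation": [0, 0, -0.5], "spin": 0, "jaw": 0.8},
])

```text
time: 5.35
tool_pos: [0.5735, 0.2154, 0.1003]
tool_rot: [3.142, -0.0, 3.128]
contact_force: [0.6, 0.1, 0.7]
opening: 0.0711
grip_force: 0.0
```

Request:
send_rows([
  {"translation": [0, 0, 1], "spin": 0, "jaw": 0.8},
  {"translation": [0, 0, 2.4], "spin": 0, "jaw": 0.8},
  {"translation": [0, 0, 3.6], "spin": 0, "jaw": 0.8},
  {"translation": [0, 0, 3.6], "spin": 0, "jaw": 0.4},
  {"translation": [0, 0, 3.6], "spin": 0, "jaw": 0.4},
], force=25)

```text
time: 5.85
tool_pos: [0.5734, 0.2154, 0.064]
tool_rot: [-3.141, -0.001, 3.128]
contact_force: [-0.6, -0.3, 0.1]
opening: 0.0619
grip_force: 0.0
```

Request:
send_rows([
  {"translation": [0, 0, 0], "spin": 0, "jaw": 0.4},
  {"translation": [0, 0, 0], "spin": 0, "jaw": 0.4},
  {"translation": [0, 0, 0], "spin": 0, "jaw": 0.4},
  {"translation": [0, 0, 0], "spin": 0, "jaw": 0.4},
  {"translation": [0, 0, 0], "spin": 0, "jaw": 0.4},
])

```text
time: 6.35
tool_pos: [0.5736, 0.2154, 0.0646]
tool_rot: [3.141, 0.0, 3.128]
contact_force: [-0.1, -0.6, -0.4]
opening: 0.0601
grip_force: 25.0
```

Gripped at 60.1 mm and 25 N, so the offset is confirmed. Lifting and carrying.

Request:
send_rows([
  {"translation": [0, 0, -1], "spin": 0, "jaw": 0.4},
  {"translation": [0, 0, -4], "spin": 0, "jaw": 0.4},
  {"translation": [0, 0, -8], "spin": 0, "jaw": 0.4},
  {"translation": [0, 0, -12], "spin": 0, "jaw": 0.4},
  {"translation": [1, -3, -16], "spin": 0, "jaw": 0.4},
])

```text
time: 6.85
tool_pos: [0.5636, 0.1882, 0.2259]
tool_rot: [3.14, 0.002, 3.131]
contact_force: [2.1, -0.0, -0.4]
opening: 0.0596
grip_force: 25.0
```

Request:
send_rows([
  {"translation": [1, -4, -1], "spin": 0, "jaw": 0.4},
  {"translation": [2, -8, -1], "spin": 0, "jaw": 0.4},
  {"translation": [4, -12, -1], "spin": 0, "jaw": 0.4},
  {"translation": [6, -16, -1], "spin": 0, "jaw": 0.4},
  {"translation": [7, -20, -1], "spin": 0, "jaw": 0.4},
])

```text
time: 7.35
tool_pos: [0.4891, -0.0141, 0.2347]
tool_rot: [-3.141, 0.001, 3.129]
contact_force: [0.1, 0.4, -0.5]
opening: 0.0597
grip_force: 25.0
```

Request:
send_rows([
  {"translation": [0, -3, 0], "spin": -2, "jaw": 0.4},
  {"translation": [0, -5, 0], "spin": -4, "jaw": 0.4},
  {"translation": [0, -5, 0], "spin": -4, "jaw": 0.4},
  {"translation": [0, -5, 0], "spin": -4, "jaw": 0.4},
  {"translation": [0, -5, 0], "spin": -4, "jaw": 0.4},
])

```text
time: 7.85
tool_pos: [0.4901, -0.0621, 0.234]
tool_rot: [3.141, 0.0, -3.085]
contact_force: [-0.7, -0.6, 0.1]
opening: 0.0598
grip_force: 25.0
```

```bash
python3 - <<'E'
from fit import *
im,d,P=cloud('wrist');np.savez('w4',im=im,P=P);save('w4.png',im)
s=monitor.observe();print(s['opening'],s['grip_force'])
def green(im,P,zt=.014):
    h=cv2.cvtColor(im,cv2.COLOR_RGB2HSV)
    m=cv2.inRange(h,np.array((40,60,30)),np.array((90,255,255)))
    m=cv2.morphologyEx(m,cv2.MORPH_CLOSE,np.ones((15,15)))>0
    m&=(abs(P[...,2]-zt)<.006)&(abs(P[...,0]-.477)<.13)&(abs(P[...,1]+.252)<.1)
    Q=P[m];print(len(Q),cv2.minAreaRect((Q[:,:2]*1000).astype(np.float32)),np.median(Q[:,2]))
green(im,P)
plan([.477,-.252,.15],191.4)
E
```

```text
0.059496795689964466 24.99958723783493
7224 ((475.3680419921875, -252.93209838867188), (200.07276916503906, 61.62715148925781), 11.218948364257812) 0.014602408868353386
t 7.9 pos [ 0.4901 -0.062   0.2339] yaw -176.71 -> translation [  2.4  -18.9    8.38] spin -8.11
```

View pics/w4.png

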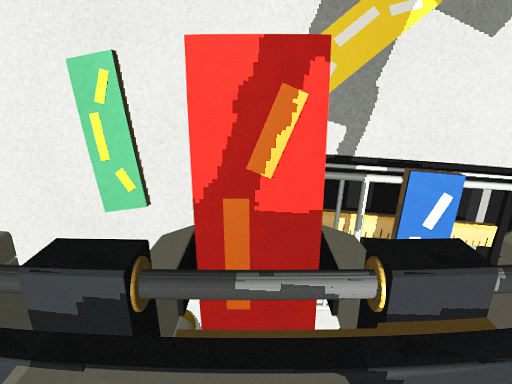

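The wrist picture shows red held square, centred at (258,170), and green fully visible at (108,130). Green is at (0.4755, -0.253), 11.2°.

Request:
send_rows([
  {"translation": [0.5, -4, 2], "spin": -3, "jaw": 0.4},
  {"translation": [1.2, -9, 5], "spin": -6, "jaw": 0.4},
  {"translation": [2, -14, 9], "spin": -7.9, "jaw": 0.4},
  {"translation": [2.6, -18.9, 13], "spin": -7.9, "jaw": 0.4},
  {"translation": [2.6, -19, 16], "spin": -7.9, "jaw": 0.4},
])

```text
time: 8.4
tool_pos: [0.4766, -0.2514, 0.0832]
tool_rot: [-3.138, 0.003, -2.947]
contact_force: [0.6, -0.1, 0.1]
opening: 0.0594
grip_force: 25.0
```

Request:
send_rows([
  {"translation": [0, 0, 2], "spin": 0, "jaw": 0.4},
  {"translation": [0, 0, 4], "spin": 0, "jaw": 0.4},
  {"translation": [0, 0, 4], "spin": 0, "jaw": 0.4},
  {"translation": [0, 0, 4], "spin": 0, "jaw": 0.4},
  {"translation": [0, 0, 4], "spin": 0, "jaw": 0.4},
])

```text
time: 8.9
tool_pos: [0.4763, -0.2489, 0.0443]
tool_rot: [-3.14, 0.002, -2.946]
contact_force: [-0.3, 0.0, -0.6]
opening: 0.0596
grip_force: 25.0
```

```bash
python3 -c "
from h import *
plan([.4755,-.253,-.0198],191.2)"
```

```text
t 8.9 pos [ 0.4763 -0.2489  0.0443] yaw -168.79 -> translation [ 0.17 -0.38  6.41] spin 0.01
```

Request:
send_rows([
  {"translation": [0.2, -0.4, 2], "spin": 0, "jaw": 0.4},
  {"translation": [0.2, -0.4, 4], "spin": 0, "jaw": 0.4},
  {"translation": [0.2, -0.4, 5.5], "spin": 0, "jaw": 0.4},
  {"translation": [0.2, -0.4, 5.5], "spin": 0, "jaw": 0.4},
  {"translation": [0.2, -0.4, 5.5], "spin": 0, "jaw": 0.4},
])

```text
time: 9.4
tool_pos: [0.4748, -0.2534, -0.011]
tool_rot: [-3.14, 0.001, -2.947]
contact_force: [-0.1, 1.0, -0.1]
opening: 0.0598
grip_force: 25.0
```

```bash
python3 -c "
from h import *
plan([.4755,-.253,-.0198],191.2)"
```

```text
t 9.4 pos [ 0.4748 -0.2534 -0.011 ] yaw -168.83 -> translation [-0.08  0.03  0.88] spin -0.03
```

Request:
send_rows([
  {"translation": [0, 0, 0.5], "spin": 0, "jaw": 0.4},
  {"translation": [0, 0, 0.9], "spin": 0, "jaw": 0.4},
  {"translation": [0, 0, 0.9], "spin": 0, "jaw": 0.4},
  {"translation": [0, 0, 0.9], "spin": 0, "jaw": 0.4},
  {"translation": [0, 0, 0.9], "spin": 0, "jaw": 0.4},
])

```text
time: 9.9
tool_pos: [0.4745, -0.2535, -0.0207]
tool_rot: [-3.141, 0.001, -2.947]
contact_force: [1.3, 0.6, 2.6]
opening: 0.0596
grip_force: 25.0
```

Request:
send_rows([
  {"translation": [0, 0, 0], "spin": 0, "jaw": 0.8},
  {"translation": [0, 0, 0], "spin": 0, "jaw": 0.8},
  {"translation": [0, 0, 0], "spin": 0, "jaw": 0.8},
  {"translation": [0, 0, -2], "spin": 0, "jaw": 0.8},
  {"translation": [0, 0, -6], "spin": 0, "jaw": 0.8},
])

```text
time: 10.4
tool_pos: [0.4719, -0.2518, 0.0369]
tool_rot: [3.136, -0.005, -2.947]
contact_force: [0.3, -0.1, 0.5]
opening: 0.0732
grip_force: 0.0
```

```bash
python3 -c "
from h import *
plan([.5,.05,.23],179.2)"
```

```text
t 10.4 pos [ 0.4719 -0.2518  0.0369] yaw -168.86 -> translation [ -8.49  29.17 -19.2 ] spin 11.94
```

Request:
send_rows([
  {"translation": [0, 0, -5], "spin": 0, "jaw": 0.8},
  {"translation": [0, 0, -10], "spin": 3, "jaw": 0.8},
  {"translation": [-2, 5, -14], "spin": 6, "jaw": 0.8},
  {"translation": [-4, 10, -17], "spin": 9, "jaw": 0.8},
  {"translation": [-5, 15, -18], "spin": 11.9, "jaw": 0.8},
])

```text
time: 10.9
tool_pos: [0.4932, -0.1235, 0.212]
tool_rot: [-3.14, 0.003, 3.125]
contact_force: [0.4, 0.8, -0.2]
opening: 0.0734
grip_force: 0.0
```

Request:
send_rows([
  {"translation": [-1, 3, 0], "spin": 0, "jaw": 0.8},
  {"translation": [-1, 4, 0], "spin": 0, "jaw": 0.8},
  {"translation": [-1, 4, 0], "spin": 0, "jaw": 0.8},
  {"translation": [-1, 4, 0], "spin": 0, "jaw": 0.8},
  {"translation": [-1, 4, 0], "spin": 0, "jaw": 0.8},
])

```text
time: 11.4
tool_pos: [0.5025, -0.0856, 0.2094]
tool_rot: [-3.142, -0.001, 3.127]
contact_force: [-0.5, 0.1, 0.8]
opening: 0.0732
grip_force: 0.0
```

```bash
cat >> fit.py <<'E'
def stack(im,P,zt,red):
    h=cv2.cvtColor(im,cv2.COLOR_RGB2HSV)
    m=(h[...,1]>70)&(abs(P[...,2]-zt)<.006)&(abs(P[...,0]-.477)<.13)&(abs(P[...,1]+.252)<.1)
    Q=P[m];print(zt,len(Q),cv2.minAreaRect((Q[:,:2]*1000).astype(np.float32)),np.median(Q[:,2]))
E
python3 - <<'E'
from fit import *
im,d,P=cloud('wrist');np.savez('w5',im=im,P=P);save('w5.png',im)
stack(im,P,.028,1)
try: print(panel(im,P,(100,120,40),(130,255,255),(300,512,60,250),.113))
except Exception as e: print(e)
plan([.579,.1176,.1],179.2)
E
```

```text
0.028 9019 ((473.0655517578125, -252.92764282226562), (200.457763671875, 61.863067626953125), 11.08525276184082) 0.028625985954748245
{'xc': np.float64(0.579), 'yc': np.float64(0.1164), 'ang': np.float64(-1.53), 'w': np.float64(0.0609), 'xmin': np.float64(0.4791), 'xmax': np.float64(0.5667), 'z': np.float64(0.114)}
t 11.45 pos [ 0.5026 -0.0856  0.2094] yaw 179.14 -> translation [-7.35 20.43 10.94] spin -0.06
```

Red is on green within about 2 mm and 0.2°. Now blue.

Request:
send_rows([
  {"translation": [-1, 4, 0], "spin": 0, "jaw": 0.8},
  {"translation": [-3, 8.5, 1], "spin": 0, "jaw": 0.8},
  {"translation": [-5, 13, 4], "spin": 0, "jaw": 0.8},
  {"translation": [-7, 17.5, 7], "spin": 0, "jaw": 0.8},
  {"translation": [-7.6, 20.3, 10], "spin": 0, "jaw": 0.8},
])

```text
time: 11.95
tool_pos: [0.5822, 0.1138, 0.1139]
tool_rot: [3.141, 0.003, 3.127]
contact_force: [-0.1, -0.5, 0.4]
opening: 0.0735
grip_force: 0.0
```

Request:
send_rows([
  {"translation": [0, 0, 0], "spin": 0, "jaw": 0.8},
  {"translation": [0, 0, 0], "spin": 0, "jaw": 0.8},
  {"translation": [0, 0, 0], "spin": 0, "jaw": 0.8},
  {"translation": [0, 0, 0], "spin": 0, "jaw": 0.8},
  {"translation": [0, 0, 0], "spin": 0, "jaw": 0.8},
])

```text
time: 12.45
tool_pos: [0.5808, 0.112, 0.1155]
tool_rot: [3.141, 0.002, 3.127]
contact_force: [0.3, 0.1, 0.4]
opening: 0.0732
grip_force: 0.0
```

```bash
python3 -c "
from fit import *
im,d,P=cloud('wrist');
print(panel(im,P,(100,120,40),(130,255,255),(150,400,0,230),.113))
plan([.579,.1173,.0645],179.2)"
```

```text
{'xc': np.float64(0.5792), 'yc': np.float64(0.117), 'ang': np.float64(-1.11), 'w': np.float64(0.0598), 'xmin': np.float64(0.4792), 'xmax': np.float64(0.5877), 'z': np.float64(0.1138)}
t 12.5 pos [0.5807 0.1122 0.1154] yaw 179.17 -> translation [0.18 0.51 5.09] spin -0.03
```

Request:
send_rows([
  {"translation": [0.2, 0.5, 1], "spin": 0, "jaw": 0.8},
  {"translation": [0.2, 0.5, 3], "spin": 0, "jaw": 0.8},
  {"translation": [0.2, 0.5, 5.1], "spin": 0, "jaw": 0.8},
  {"translation": [0.2, 0.5, 5.1], "spin": 0, "jaw": 0.8},
  {"translation": [0.2, 0.5, 5.1], "spin": 0, "jaw": 0.4},
], force=25)

```text
time: 13.0
tool_pos: [0.578, 0.1183, 0.0631]
tool_rot: [3.142, -0.001, 3.128]
contact_force: [0.8, -0.4, 0.1]
opening: 0.0693
grip_force: 0.0
```

Request:
send_rows([
  {"translation": [0, 0, 0], "spin": 0, "jaw": 0.4},
  {"translation": [0, 0, 0], "spin": 0, "jaw": 0.4},
  {"translation": [0, 0, 0], "spin": 0, "jaw": 0.4},
  {"translation": [0, 0, 0], "spin": 0, "jaw": 0.4},
  {"translation": [0, 0, 0], "spin": 0, "jaw": 0.4},
])

```text
time: 13.5
tool_pos: [0.579, 0.1182, 0.0643]
tool_rot: [3.141, 0.002, 3.128]
contact_force: [-0.1, -1.0, 6.1]
opening: 0.0602
grip_force: 25.0
```

Request:
send_rows([
  {"translation": [0, 0, -1], "spin": 0, "jaw": 0.4},
  {"translation": [0, 0, -4], "spin": 0, "jaw": 0.4},
  {"translation": [0, 0, -8], "spin": 0, "jaw": 0.4},
  {"translation": [0, 0, -12], "spin": 0, "jaw": 0.4},
  {"translation": [1, -3, -15], "spin": 0, "jaw": 0.4},
])

```text
time: 14.0
tool_pos: [0.5686, 0.0904, 0.216]
tool_rot: [3.14, 0.003, 3.132]
contact_force: [1.0, -0.9, -1.8]
opening: 0.0598
grip_force: 25.0
```

Request:
send_rows([
  {"translation": [2, -4, 0], "spin": -2, "jaw": 0.4},
  {"translation": [4, -8, 0], "spin": -4, "jaw": 0.4},
  {"translation": [6, -12, 0], "spin": -6, "jaw": 0.4},
  {"translation": [8, -16, 0], "spin": -9, "jaw": 0.4},
  {"translation": [9, -20, 0], "spin": -12, "jaw": 0.4},
])

```text
time: 14.5
tool_pos: [0.4732, -0.1115, 0.2137]
tool_rot: [3.141, -0.001, -2.943]
contact_force: [1.2, -0.2, -1.8]
opening: 0.0601
grip_force: 25.0
```

```bash
python3 -c "
from h import *
plan([.4745,-.253,.08],191.2)"
```

```text
t 14.5 pos [ 0.4732 -0.1115  0.2137] yaw -168.62 -> translation [  2.66 -13.9   13.36] spin 0.18
```

Request:
send_rows([
  {"translation": [1, -4, 1], "spin": 0, "jaw": 0.4},
  {"translation": [2, -8, 4], "spin": 0, "jaw": 0.4},
  {"translation": [2.6, -12, 8], "spin": 0, "jaw": 0.4},
  {"translation": [2.6, -13.8, 12], "spin": 0, "jaw": 0.4},
  {"translation": [2.6, -13.8, 15], "spin": 0, "jaw": 0.4},
])

```text
time: 15.0
tool_pos: [0.4757, -0.2534, 0.0609]
tool_rot: [3.141, -0.001, -2.948]
contact_force: [0.4, 1.1, -1.4]
opening: 0.0601
grip_force: 25.0
```

Request:
send_rows([
  {"translation": [0, 0, 0], "spin": 0, "jaw": 0.4},
  {"translation": [0, 0, 0], "spin": 0, "jaw": 0.4},
  {"translation": [0, 0, 0], "spin": 0, "jaw": 0.4},
  {"translation": [0, 0, 0], "spin": 0, "jaw": 0.4},
  {"translation": [0, 0, 0], "spin": 0, "jaw": 0.4},
])

```text
time: 15.5
tool_pos: [0.4775, -0.251, 0.0648]
tool_rot: [-3.14, 0.002, -2.945]
contact_force: [0.9, -0.4, -1.3]
opening: 0.0594
grip_force: 25.0
```

```bash
python3 -c "
from h import *
plan([.4745,-.253,-.006],191.1)"
```

```text
t 15.5 pos [ 0.4775 -0.251   0.0648] yaw -168.71 -> translation [ 0.35 -0.13  7.08] spin 0.19
```

Request:
send_rows([
  {"translation": [0.3, -0.2, 2], "spin": 0.1, "jaw": 0.4},
  {"translation": [0.3, -0.2, 4], "spin": 0.1, "jaw": 0.4},
  {"translation": [0.3, -0.2, 6], "spin": 0.1, "jaw": 0.4},
  {"translation": [0.3, -0.2, 6], "spin": 0.1, "jaw": 0.4},
  {"translation": [0.3, -0.2, 6], "spin": 0.1, "jaw": 0.4},
])

```text
time: 16.0
tool_pos: [0.4744, -0.2535, 0.0039]
tool_rot: [-3.141, 0.0, -2.947]
contact_force: [0.6, -0.1, -0.8]
opening: 0.0597
grip_force: 25.0
```

```bash
python3 -c "
from h import *
plan([.4745,-.253,-.0062],191.1)"
```

```text
t 16.0 pos [ 0.4744 -0.2535  0.0039] yaw -168.84 -> translation [-0.02  0.05  1.01] spin 0.06
```

Request:
send_rows([
  {"translation": [0, 0, 0.5], "spin": 0, "jaw": 0.4},
  {"translation": [0, 0, 1.0], "spin": 0, "jaw": 0.4},
  {"translation": [0, 0, 1.0], "spin": 0, "jaw": 0.4},
  {"translation": [0, 0, 1.0], "spin": 0, "jaw": 0.4},
  {"translation": [0, 0, 1.0], "spin": 0, "jaw": 0.4},
])

```text
time: 16.5
tool_pos: [0.4741, -0.2535, -0.0066]
tool_rot: [-3.142, 0.0, -2.947]
contact_force: [0.5, 0.2, -1.4]
opening: 0.0598
grip_force: 25.0
```

Request:
send_rows([
  {"translation": [0, 0, 0], "spin": 0, "jaw": 0.8},
  {"translation": [0, 0, 0], "spin": 0, "jaw": 0.8},
  {"translation": [0, 0, 0], "spin": 0, "jaw": 0.8},
  {"translation": [0, 0, -2], "spin": 0, "jaw": 0.8},
  {"translation": [0, 0, -6], "spin": 0, "jaw": 0.8},
])

```text
time: 17.0
tool_pos: [0.4722, -0.2521, 0.0513]
tool_rot: [3.137, -0.004, -2.947]
contact_force: [-0.2, -0.3, 0.2]
opening: 0.0732
grip_force: 0.0
```

Request:
send_rows([
  {"translation": [0, 0, -5], "spin": 0, "jaw": 0.8},
  {"translation": [0, 0, -10], "spin": 3, "jaw": 0.8},
  {"translation": [-2, 5, -14], "spin": 6, "jaw": 0.8},
  {"translation": [-4, 10, -17], "spin": 9, "jaw": 0.6},
  {"translation": [-5, 15, -17], "spin": 11, "jaw": 0.6},
])

```text
time: 17.5
tool_pos: [0.494, -0.1226, 0.2211]
tool_rot: [-3.14, 0.005, 3.14]
contact_force: [0.9, 1.2, 0.5]
opening: 0.0621
grip_force: 0.0
```

Request:
send_rows([
  {"translation": [-1, 4, 0], "spin": 0, "jaw": 0.6},
  {"translation": [-1, 8, 0], "spin": 0, "jaw": 0.6},
  {"translation": [-1, 11, 0], "spin": 0, "jaw": 0.6},
  {"translation": [-1, 11, 0], "spin": 0, "jaw": 0.6},
  {"translation": [-1, 11, 0], "spin": 0, "jaw": 0.6},
])

```text
time: 18.0
tool_pos: [0.5022, -0.0125, 0.2182]
tool_rot: [-3.141, 0.0, -3.137]
contact_force: [0.2, -0.4, -0.7]
opening: 0.0551
grip_force: 0.0
```

```bash
python3 - <<'E'
from fit import *
im,d,P=cloud('wrist');np.savez('w6',im=im,P=P)
stack(im,P,.042,1);stack(im,P,.028,1);stack(im,P,.014,1)
h=cv2.cvtColor(im,cv2.COLOR_RGB2HSV)
m=(abs(P[...,2]-.042)<.008)&(h[...,1]>60)&(h[...,0]<35)&(P[...,1]>-.06)&(P[...,1]<.32)&(abs(P[...,0]-.565)<.04);Q=P[m]
X=[];Y=[]
for y in np.arange(Q[:,1].min(),Q[:,1].max(),.005):
    q=Q[abs(Q[:,1]-y)<.003,0]
    if len(q)>20 and .025<np.ptp(q)<.036:X.append(y);Y.append((q.max()+q.min())/2)
f=np.polyfit(X,Y,1);print("rule x=f(y)",f,len(X),"y",Q[:,1].min(),Q[:,1].max(),np.median(Q[:,2]))
a,_=read_camera('scene')
save('w6.png',np.hstack([cv2.resize(im,(400,300)),cv2.resize(a[150:270,170:330],(400,300))]))
plan([.5,.2,.2],180)
E
```

```text
0.042 7361 ((473.74774169921875, -252.49143981933594), (200.32968139648438, 62.37725067138672), 11.01447868347168) 0.042472549845121194
0.028 893 ((467.4796142578125, -223.56411743164062), (198.6875457763672, 3.1151771545410156), 11.278478622436523) 0.028144396065168775
0.014 716 ((468.43939208984375, -223.1882781982422), (200.65188598632812, 4.003100872039795), 11.141199111938477) 0.014492919494544149
rule x=f(y) [0.0414871  0.56412478] 63 y -0.059271092583332116 0.260344054063463 0.04278704897471297
t 18.1 pos [ 0.5023 -0.0136  0.2181] yaw -179.89 -> translation [ 0.19 21.37  1.81] spin 0.11
```

View pics/w6.png

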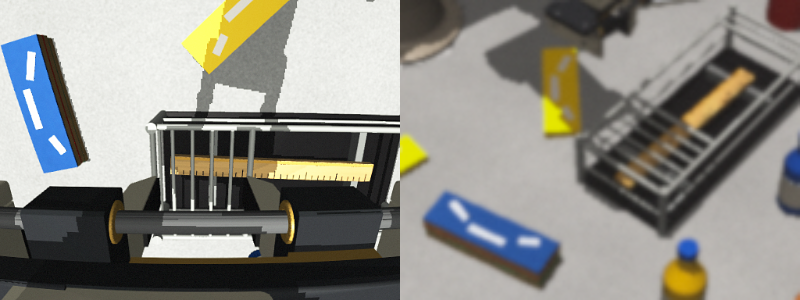

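The stack is square: blue (473.7,-252.5), and the layer angles agree to within 0.3°. The rule runs along x=0.564+0.0415y from y=-0.059 to 0.260, visible through the cleared gap. I'll grip it at y≈0.222, clear of the +y bearer.

Request:
send_rows([
  {"translation": [-1.4, 4.7, 0], "spin": 8, "jaw": 0.6},
  {"translation": [-2.8, 9.4, 0], "spin": 16, "jaw": 0.6},
  {"translation": [-4.2, 14.1, 0], "spin": 24, "jaw": 0.6},
  {"translation": [-5.6, 18.8, 0], "spin": 32, "jaw": 0.6},
  {"translation": [-7, 23.5, 0], "spin": 40, "jaw": 0.6},
])

```text
time: 18.6
tool_pos: [0.5693, 0.211, 0.2181]
tool_rot: [-3.141, 0.0, 2.443]
contact_force: [0.9, -0.9, 0.9]
opening: 0.0553
grip_force: 0.0
```

Request:
send_rows([
  {"translation": [0, 0, 0], "spin": 8, "jaw": 0.6},
  {"translation": [0, 0, 0], "spin": 16, "jaw": 0.6},
  {"translation": [0, 0, 0], "spin": 24, "jaw": 0.6},
  {"translation": [0, 0, 2], "spin": 32, "jaw": 0.6},
  {"translation": [0, 0, 4], "spin": 40, "jaw": 0.6},
])

```text
time: 19.1
tool_pos: [0.5694, 0.2094, 0.178]
tool_rot: [3.14, 0.0, 1.746]
contact_force: [-0.2, -0.2, -0.4]
opening: 0.055
grip_force: 0.0
```

Request:
send_rows([
  {"translation": [0, 0, 2], "spin": 6, "jaw": 0.6},
  {"translation": [0, 0, 4], "spin": 12.3, "jaw": 0.6},
  {"translation": [0, 0, 6], "spin": 12.3, "jaw": 0.6},
  {"translation": [0, 0, 8], "spin": 12.3, "jaw": 0.6},
  {"translation": [0, 0, 8], "spin": 12.3, "jaw": 0.6},
])

```text
time: 19.6
tool_pos: [0.567, 0.2089, 0.0951]
tool_rot: [-3.136, 0.002, 1.537]
contact_force: [-0.8, 1.0, -0.2]
opening: 0.0552
grip_force: 0.0
```

```bash
python3 - <<'E'
from fit import *
im,d,P=cloud('wrist');np.savez('w7',im=im,P=P);save('w7.png',im)
s=monitor.observe();L=(P-s['tool_pos'])@rot(s['tool_rot']);
b=(L[...,2]<-.05)&(L[...,2]>-.14)&(abs(L[...,1])>.04)&(abs(L[...,1])<.1);print("body lowest z above TCP",np.nanpercentile(-L[...,2][b],[.5,2,10]).round(4))
h=cv2.cvtColor(im,cv2.COLOR_RGB2HSV)
m=(abs(P[...,2]-.042)<.006)&(h[...,1]>60)&(h[...,0]<35)&(P[...,1]<.32)&(abs(P[...,0]-.57)<.04);Q=P[m]
for y in (.17,.2,.22,.24,.25):
    q=Q[abs(Q[:,1]-y)<.003,0]
    if len(q):print(y,q.min().round(4),q.max().round(4))
print(Q[:,1].max(),np.median(Q[:,2]))
plan([.5733,.222,.0],87.6)
E
```

```text
body lowest z above TCP [0.0561 0.1001 0.1057]
0.17 0.5572 0.5865
0.2 0.5584 0.5876
0.22 0.5593 0.5886
0.24 0.5601 0.5895
0.25 0.5605 0.5896
0.2613452667646367 0.042816370715911455
t 19.65 pos [0.5681 0.2094 0.097 ] yaw 88.07 -> translation [1.28 0.51 9.7 ] spin 0.47
```

View pics/w7.png

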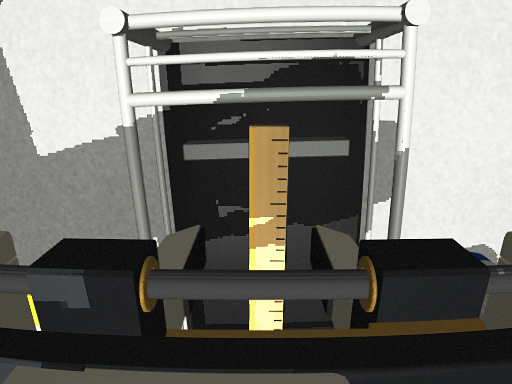

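View: the rule end at (268,128), the +y bearer at (265,150), lip wires at the top, and the fingers straddling the rule. The gripper body would meet the rails at about tool z 0.000, so I'll descend in steps and take it with the fingertips.

Request:
send_rows([
  {"translation": [0.6, 0.3, 1], "spin": 0.4, "jaw": 0.6},
  {"translation": [1.3, 0.5, 3], "spin": 0.4, "jaw": 0.6},
  {"translation": [1.3, 0.5, 5.5], "spin": 0.4, "jaw": 0.6},
  {"translation": [1.3, 0.5, 7], "spin": 0.4, "jaw": 0.6},
  {"translation": [1.3, 0.5, 7], "spin": 0.4, "jaw": 0.6},
])

```text
time: 20.15
tool_pos: [0.573, 0.2236, 0.0265]
tool_rot: [-3.139, 0.001, 1.531]
contact_force: [-0.7, 0.9, -0.2]
opening: 0.0552
grip_force: 0.0
```

Request:
send_rows([
  {"translation": [0, 0, 0.5], "spin": 0, "jaw": 0.6},
  {"translation": [0, 0, 1], "spin": 0, "jaw": 0.6},
  {"translation": [0, 0, 1], "spin": 0, "jaw": 0.6},
  {"translation": [0, 0, 1], "spin": 0, "jaw": 0.6},
  {"translation": [0, 0, 1], "spin": 0, "jaw": 0.6},
])

```text
time: 20.65
tool_pos: [0.5741, 0.2238, 0.0187]
tool_rot: [3.141, -0.0, 1.532]
contact_force: [0.6, -0.6, -0.3]
opening: 0.0552
grip_force: 0.0
```

```bash
python3 -c "
from h import *
plan([.574,.222,.0015],87.6)"
```

```text
t 20.65 pos [0.5741 0.2238 0.0187] yaw 87.77 -> translation [-0.18 -0.01  1.72] spin 0.17
```

Request:
send_rows([
  {"translation": [-0.1, 0, 0.5], "spin": 0, "jaw": 0.6},
  {"translation": [-0.1, 0, 1], "spin": 0, "jaw": 0.6},
  {"translation": [-0.1, 0, 1.4], "spin": 0, "jaw": 0.6},
  {"translation": [-0.1, 0, 1.7], "spin": 0, "jaw": 0.6},
  {"translation": [-0.1, 0, 1.7], "spin": 0, "jaw": 0.6},
], force=6)

```text
time: 21.15
tool_pos: [0.5733, 0.2226, 0.0005]
tool_rot: [-3.14, 0.0, 1.532]
contact_force: [-0.2, -0.4, 0.5]
opening: 0.055
grip_force: 0.0
```

Request:
send_rows([
  {"translation": [0, 0, 0], "spin": 0, "jaw": 0.2},
  {"translation": [0, 0, 0], "spin": 0, "jaw": 0.2},
  {"translation": [0, 0, 0], "spin": 0, "jaw": 0.2},
  {"translation": [0, 0, 0], "spin": 0, "jaw": 0.2},
  {"translation": [0, 0, 0], "spin": 0, "jaw": 0.2},
])

```text
time: 21.65
tool_pos: [0.5739, 0.2228, 0.0013]
tool_rot: [3.141, -0.0, 1.532]
contact_force: [0.1, -0.2, 1.2]
opening: 0.0301
grip_force: 6.0
```

Request:
send_rows([
  {"translation": [0, 0, 0], "spin": 0, "jaw": 0.2},
  {"translation": [0, 0, 0], "spin": 0, "jaw": 0.2},
  {"translation": [0, 0, 0], "spin": 0, "jaw": 0.2},
  {"translation": [0, 0, 0], "spin": 0, "jaw": 0.2},
  {"translation": [0, 0, 0], "spin": 0, "jaw": 0.2},
])

```text
time: 22.15
tool_pos: [0.5739, 0.2228, 0.0014]
tool_rot: [3.141, -0.0, 1.532]
contact_force: [0.6, 0.3, 2.6]
opening: 0.0299
grip_force: 6.0
```

Gripped at 30 mm, 6 N. I'll raise it a little and check that it pivots in the pads.

Request:
send_rows([
  {"translation": [0, 0, -0.8], "spin": 0, "jaw": 0.2},
  {"translation": [0, 0, -1.6], "spin": 0, "jaw": 0.2},
  {"translation": [0, 0, -2.4], "spin": 0, "jaw": 0.2},
  {"translation": [0, 0, -3.2], "spin": 0, "jaw": 0.2},
  {"translation": [0, 0, -4], "spin": 0, "jaw": 0.2},
])

```text
time: 22.65
tool_pos: [0.5738, 0.2228, 0.0421]
tool_rot: [3.141, -0.0, 1.532]
contact_force: [1.5, 0.3, -0.1]
opening: 0.0298
grip_force: 6.0
```

```bash
cat > rule.py <<'E'
from fit import *
def rule():
    for n in ("top","scene","wrist"):
        im,d,P=cloud(n);h=cv2.cvtColor(im,cv2.COLOR_RGB2HSV)
        m=(h[...,1]>60)&(h[...,0]<35)&(h[...,0]>8)&(h[...,2]>60)&(abs(P[...,0]-.572)<.035)&(P[...,1]<.32)&(P[...,1]>-.08)&(P[...,2]>.012)
        Q=P[m]
        if len(Q)<20: print(n,"few");continue
        (vy,vz,y0,z0)=cv2.fitLine(Q[:,1:].astype(np.float32),cv2.DIST_HUBER,0,.001,.001).ravel()
        r=abs((Q[:,1]-y0)*vz-(Q[:,2]-z0)*vy);K=Q[r<.012];t=(K[:,1]-y0)*vy+(K[:,2]-z0)*vz
        e=[np.percentile(t,q) for q in (.5,99.5)]
        print(n,len(Q),len(K),"tilt",np.degrees(np.arctan2(vz,vy)).round(1),"ends y,z",[(round(y0+a*vy,3),round(z0+a*vz,3)) for a in e],"x",np.median(K[:,0]).round(4))
    s=monitor.observe();print(s["time"],s["tool_pos"],s["contact_force"].round(1),s["opening"],s["grip_force"])
E
python3 -c "
from rule import *
rule()"
```

```text
top 543 537 tilt 9.9 ends y,z [(np.float64(-0.047), np.float64(0.033)), (np.float64(0.185), np.float64(0.074))] x 0.5661
scene 510 450 tilt 10.5 ends y,z [(np.float64(-0.058), np.float64(0.034)), (np.float64(0.238), np.float64(0.088))] x 0.5705
wrist 10420 5624 tilt 77.7 ends y,z [(np.float64(0.228), np.float64(0.08)), (np.float64(0.248), np.float64(0.173))] x 0.5747
22.8 [0.57417875 0.22287609 0.04199933] [-0.6  0.8  0.8] 0.0300205352025515 6.000766307115555
```

It pivots: tilt 10.5°, as the geometry predicts. Continuing straight up.

Request:
send_rows([
  {"translation": [0, 0, -1.8], "spin": 0, "jaw": 0.2},
  {"translation": [0, 0, -3.6], "spin": 0, "jaw": 0.2},
  {"translation": [0, 0, -5.4], "spin": 0, "jaw": 0.2},
  {"translation": [0, 0, -7.2], "spin": 0, "jaw": 0.2},
  {"translation": [0, 0, -9], "spin": 0, "jaw": 0.2},
])

```text
time: 23.3
tool_pos: [0.5733, 0.2226, 0.1313]
tool_rot: [-3.141, 0.0, 1.532]
contact_force: [0.1, -1.0, -0.4]
opening: 0.0299
grip_force: 6.0
```

```bash
python3 -c "
from rule import *
rule()"
```

```text
top 535 522 tilt 29.6 ends y,z [(np.float64(-0.019), np.float64(0.032)), (np.float64(0.186), np.float64(0.149))] x 0.5659
scene 612 532 tilt 30.9 ends y,z [(np.float64(-0.021), np.float64(0.033)), (np.float64(0.237), np.float64(0.187))] x 0.5712
wrist 9885 5498 tilt 78.3 ends y,z [(np.float64(0.228), np.float64(0.168)), (np.float64(0.248), np.float64(0.264))] x 0.5755
23.45 [0.5742198  0.22284143 0.13169011] [ 0.6 -0.4 -0.4] 0.030135266102343884 6.000235006213188
```

Request:
send_rows([
  {"translation": [0, 0, -1.4], "spin": 0, "jaw": 0.2},
  {"translation": [0, 0, -2.8], "spin": 0, "jaw": 0.2},
  {"translation": [0, 0, -4.2], "spin": 0, "jaw": 0.2},
  {"translation": [0, 0, -5.6], "spin": 0, "jaw": 0.2},
  {"translation": [0, 0, -7], "spin": 0, "jaw": 0.2},
])

```text
time: 23.95
tool_pos: [0.573, 0.2225, 0.1997]
tool_rot: [-3.139, 0.001, 1.532]
contact_force: [0.6, 0.6, -0.4]
opening: 0.0298
grip_force: 6.0
```

```bash
python3 -c "
from rule import *
rule()"
```

```text
top 403 403 tilt 51.6 ends y,z [(np.float64(0.059), np.float64(0.028)), (np.float64(0.188), np.float64(0.191))] x 0.5669
scene 585 549 tilt 52.4 ends y,z [(np.float64(0.049), np.float64(0.018)), (np.float64(0.235), np.float64(0.26))] x 0.5722
wrist 7301 5633 tilt 84.6 ends y,z [(np.float64(0.239), np.float64(0.244)), (np.float64(0.247), np.float64(0.333))] x 0.5753
24.1 [0.57417761 0.22384898 0.20121632] [0.9 6.1 6.7] 0.029885355295356762 6.000008583068848
```

Request:
send_rows([
  {"translation": [0, 0, -1.4], "spin": 0, "jaw": 0.2},
  {"translation": [0, 0, -2.8], "spin": 0, "jaw": 0.2},
  {"translation": [0, 0, -4.2], "spin": 0, "jaw": 0.2},
  {"translation": [0, 0, -5.6], "spin": 0, "jaw": 0.2},
  {"translation": [0, 0, -7], "spin": 0, "jaw": 0.2},
])

```text
time: 24.6
tool_pos: [0.5732, 0.2225, 0.2694]
tool_rot: [-3.138, 0.001, 1.532]
contact_force: [-0.1, -0.3, -0.7]
opening: 0.0299
grip_force: 6.0
```

```bash
python3 -c "
from rule import *
rule()"
```

```text
top 227 227 tilt 70.4 ends y,z [(np.float64(0.131), np.float64(0.037)), (np.float64(0.192), np.float64(0.209))] x 0.5678
scene 585 559 tilt 70.7 ends y,z [(np.float64(0.129), np.float64(0.044)), (np.float64(0.232), np.float64(0.337))] x 0.5739
wrist 5767 5513 tilt 86.7 ends y,z [(np.float64(0.239), np.float64(0.284)), (np.float64(0.245), np.float64(0.402))] x 0.575
24.75 [0.57372422 0.22268985 0.27002784] [-0.7 -0.9 -0.9] 0.029762007472139577 5.999918505549431
```

The rule is free at 70° tilt, with the lower end at y≈0.13 inside the gap and clear of the deck edge (0.052). I'll tighten the grip and raise it.

Request:
send_rows([
  {"translation": [0, 0, 0], "spin": 0, "jaw": 0.2},
  {"translation": [0, 0, 0], "spin": 0, "jaw": 0.2},
  {"translation": [0, 0, -1], "spin": 0, "jaw": 0.2},
  {"translation": [0, 0, -3], "spin": 0, "jaw": 0.2},
  {"translation": [0, 0, -5], "spin": 0, "jaw": 0.2},
], force=25)

```text
time: 25.25
tool_pos: [0.5736, 0.2227, 0.3219]
tool_rot: [-3.141, 0.0, 1.532]
contact_force: [0.3, -0.2, -0.7]
opening: 0.0294
grip_force: 25.0
```

Request:
send_rows([
  {"translation": [0, 0, -2], "spin": 0, "jaw": 0.2},
  {"translation": [0, 0, -4], "spin": 0, "jaw": 0.2},
  {"translation": [0, 0, -6], "spin": 0, "jaw": 0.2},
  {"translation": [0, 0, -8], "spin": 0, "jaw": 0.2},
  {"translation": [0, 0, -10], "spin": 0, "jaw": 0.2},
])

```text
time: 25.75
tool_pos: [0.5735, 0.2227, 0.4225]
tool_rot: [3.141, -0.0, 1.532]
contact_force: [-0.3, 0.3, -0.4]
opening: 0.0297
grip_force: 25.0
```

```bash
python3 -c "
from rule import *
rule()"
```

```text
top 310 310 tilt 70.5 ends y,z [(np.float64(0.132), np.float64(0.192)), (np.float64(0.192), np.float64(0.361))] x 0.5693
scene 677 654 tilt 70.5 ends y,z [(np.float64(0.129), np.float64(0.199)), (np.float64(0.235), np.float64(0.497))] x 0.5747
wrist 5889 5534 tilt 85.8 ends y,z [(np.float64(0.235), np.float64(0.422)), (np.float64(0.244), np.float64(0.555))] x 0.5749
25.9 [0.5741271  0.22281162 0.42228679] [-0.   0.5 -1.7] 0.02946217731788499 24.99994933605194
```

Request:
send_rows([
  {"translation": [0, 0, -1], "spin": 0, "jaw": 0.2},
  {"translation": [0, 0, -1], "spin": 0, "jaw": 0.2},
  {"translation": [0, 0, -1], "spin": 0, "jaw": 0.2},
  {"translation": [0, 0, -1], "spin": 0, "jaw": 0.2},
  {"translation": [0, 0, -1], "spin": 0, "jaw": 0.2},
])

```text
time: 26.4
tool_pos: [0.5736, 0.2227, 0.4305]
tool_rot: [-3.141, 0.0, 1.532]
contact_force: [-0.4, 0.2, -1.1]
opening: 0.0295
grip_force: 25.0
```

```bash
python3 -c "
from rule import *
rule()
im,_=read_camera('scene');save('end.png',cv2.resize(im,(800,600)))
print(abs(monitor.observe()['qvel']).max())"
```

```text
top 310 310 tilt 70.5 ends y,z [(np.float64(0.133), np.float64(0.201)), (np.float64(0.191), np.float64(0.367))] x 0.5691
scene 684 656 tilt 70.3 ends y,z [(np.float64(0.129), np.float64(0.204)), (np.float64(0.236), np.float64(0.502))] x 0.5739
wrist 5804 5496 tilt 86.6 ends y,z [(np.float64(0.238), np.float64(0.443)), (np.float64(0.245), np.float64(0.562))] x 0.5749
26.55 [0.5736537  0.2226686  0.43096901] [-0.2  0.5 -1.6] 0.02947504302653524 24.999951124191284
0.002578808804767295
```

View pics/end.png

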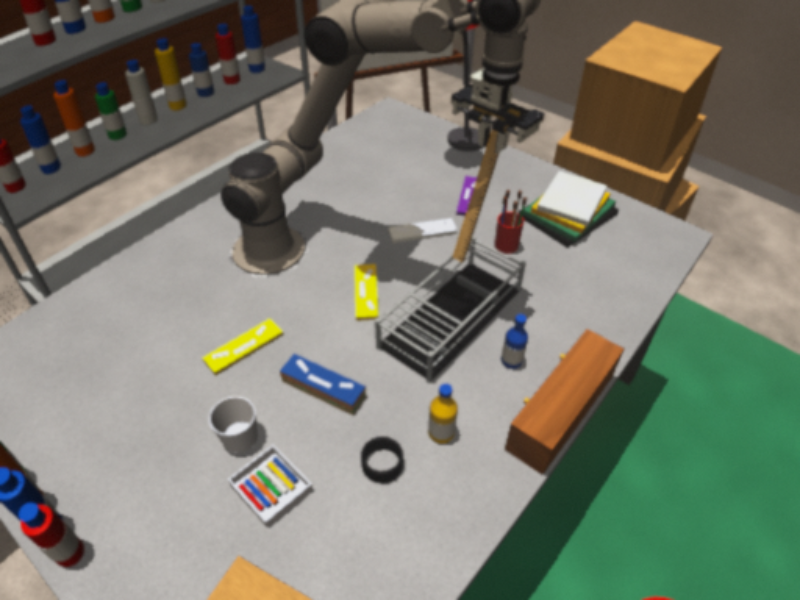

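The rule is held from (495,135) down to (462,255), clear of the rack and still. The stack is intact at (322,382), and the bystanders are where they were.

```bash
python3 -c "
from h import *
print(job.hand_in())"
```

```text
the job is handed in; nothing more can be done
None
```

I handed the job in at about 27 s: red, then blue, are stacked on green (about 2 mm off at most), and the gripper holds the rule still with its lower end about 10 cm above the deck; two early grasps closed on nothing because the fingertips sit 35 mm above the reported TCP, so I corrected every later height for that.

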